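Undo a left-hand wing nut and take out the slicing plate

ROBOT

A 6-joint arm with a two-finger parallel gripper is mounted at the origin on a cart in front of the work surface, level with it; the furniture and walls round the work are solid. World frame = base frame: x ahead of the robot, y to its left, z up, the work surface at z = 0. Lengths are in mm, angles in rad, forces in N, time in s.
With the tool pointing down it reaches from about 275 to 850 mm from the base axis. Payload 19 kg.
Tool frame: the origin (TCP) lies between the finger pads; the fingertips stand 11 mm ahead of it and the grasp point (between the pads) lies 8 mm behind it (ctrl.tip_extent is the distance from the TCP to the fingertips, in mm); x points along the fingers, z is the direction in which the jaws open and shut, and the axes are right-handed (so a half turn about x gives the same grasp; the last joint's range is limited). The gripper opens to 85 mm and grips with 20 to 120 N. Pads are 22 mm wide; open, the fingers measure 114 mm over their backs; the gripper's body (76 mm by 85 mm) begins 54 mm behind the grasp point. The pads swing forward as they close: fully open they stand 13 mm farther back than shut.
Start: joints at [-1.437, 0.15, 1.437, -0, 1.554, -0.134], TCP at [152.126, -554.481, 242.267] pointing down, gripper open.
Joint ranges: [-2.8, 2.8], [-0.68, 2.1], [0.12, 2.68], [-1.39, 4.53], [0.16, 2.79], [-2.81, 2.81]. Speed limits (rad/s): [1.89, 1.89, 2.22, 3.01, 3.01, 3.01].

INTERFACE

Orientations are given as a rotation vector (axis times angle).
In Python, from cell import ctrl gives the robot as it stands. The module is installed in compiled form; this text tells all that it offers.
- The arm moves only by the tool apply_moves, never from a script. Its arguments are lists of equal length, an entry for each row: "jaw": the finger opening in mm, from 0 to 85.4; "dp": the shift along the tool's x, y, z in mm, a list of three; "turn": the turn, a rotation vector about the tool's x, y, z in rad, a list of three. In form: {"jaw": [jaw, ...], "dp": [[x, y, z], ...], "turn": [[wx, wy, wz], ...]}. A call has 1 to 12 rows; each row is the pose to reach, as a shift and turn from the pose measured when the call began, along the tool's axes at that moment; what a row does not reach only later rows make up. A row lasts 1/12 s, in which the tool goes at most 41.7 mm and 7.16 degrees, less where a joint would pass 70% of its speed; a pose out of reach is approached as far as the arm can. A call with a gripper value outside its range is refused whole. The fingers move at their own pace and stop on an object; the grip force is fixed at half the most. Time passes only in rows, so rows that repeat a pose let the fingers close. It gives the time, the measured TCP pose, the force and the opening at its end, in the units of the state.
- ctrl.observe(): the state, without advancing time (a new reading comes with each control period).
- ctrl.read_camera(name): name is "side" or "top"; returns (picture, depth): 400x640x3 uint8, blue, green, red; 400x640 float32, mm along the optical axis (not along the pixel's ray), 0 where there is no reading.
- ctrl.camera_model(name): a dict with "camera_matrix" (3x3 intrinsics, pixels), "R" (3x3) and "t" (3): a world point X has camera coordinates R X + t. Camera axes: x right, y down, z forward; pixel columns grow to the right and rows downward; lengths in mm; the calibration is good to about 2 mm. A picture is of the moment at which its call begins. camera_model takes no time and is no camera call.
- ctrl.close_job(): hands the job in, once; it reports no verdict.
The state is a dict: "time": time; "qpos": joint angles; "dq": joint speeds; "tau": joint torques, N m; "eef_pos": TCP position; "ee_rot": TCP orientation; "force": force on the tool from outside, world axes, zero at the start; "ft_torque": the same for the moment, N m; "grip_width": opening from 0.0 (shut) to 1.0 (fully open).
Only numpy, scipy, OpenCV 4.12 (cv2) and the standard library are available. Lean on these libraries where they do the work, as an engineer would, in place of code of your own. Each camera call takes 0.05 s, during which the arm holds its last target. There are 200 camera calls.

TASK

Take the slicing plate out of the vegetable slicer for washing. Its red wing nut has a left-hand thread: without gripping it, push a wing round clockwise (seen from above) with shut fingers, feeling that it gives that way and never forcing it, until it comes firmly up against its end stop; then lift the plate over the low rim of its pocket, draw it out from under the nut by its grey grip fin, and lay it gently down flat in the grey tray. Leave the mug, the flat tin and the jar where they are.

Things in the scene. Friction and masses are not known exactly. Their poses are not given: they have to be found in the camera images.
- slicer_base: Fixed white slicer base, 65 mm high. Origin on the table under the upright spindle axis; it spans x +-62, y -134 to +62 mm. The plate's pocket (88 x 152 mm, floor at z = 60 mm) has a rim 5 mm high all round; the plate is drawn out towards the base's -y. The steel spindle (12 mm thick, top at z = 116 mm) is locked: it does not turn, but stands at another angle each time.
- wing_nut: Red wing nut, captive on the spindle by a coarse left-hand thread: clockwise seen from above raises it, 2.3 mm a radian. Origin on the axis, at the underside of its 36 mm flange, 1 mm over the plate when tight, as it starts; z up. Two wings along its +x and -x, reaching 48 mm from the axis, 12 mm thick, 11 to 33 mm above the origin, starting at any angle.
- wing_end (a point): End of the nut's +x wing, mid-height. The nut turns evenly at 0.2 N m (5 N at 40 mm from the axis) to a springy end stop, whose place is hidden and differs each time: 3.3 to 5 rad from tight. There resistance climbs by about 2 N per mm of push at 40 mm; turned the wrong way, it climbs at once. A push of 12 to 20 N there is firm; over 35 N from the fingers spoils the nut.
- slicing_plate: Loose aluminium plate, 84 x 147 x 4 mm, 0.16 kg; a 16 mm slot open at its +y end straddles the spindle. Origin: underside, on the spindle axis when seated, axes as the base's; spans y -112 to +35 mm. Grey grip fin at x 0, y -92 mm: 10 mm thick (x), 32 long (y), top at z 34 mm. With the nut undone it can rise 8 mm; it passes the rim above 5 mm and is clear of the nut 60 mm towards -y.
- tray: Fixed grey open tray, 170 (x) x 240 (y) mm, 22 mm high, walls and floor 4 mm thick. Origin at the centre of its underside.
- mug: Bystander: green and white mug, 90 mm high. Origin at the centre of the underside.
- fish_tin: Bystander: flat oblong tin, yellow with a blue top, 63 x 105 x 24 mm. Origin at the centre of the underside.
- jar_red_lid: Bystander: jar with a red lid, 65 mm across, 95 mm high. Origin at the centre of the underside.

How it is judged:
By the outcome, as a careful person would: the job done as asked, in the order asked, and still so for the second after the job is handed in, with the robot touching nothing.
It also fails if it takes over 72 s, if anything falls off the work surface, if the arm or the gripper's body presses on something with over 40 N, if the wrist force passes 120 N, or if a joint passes its speed limit or range.

## Working session

There is one attempt and no reset: what is moved stays moved. The work goes in short steps, Python scripts to look and compute and a tool call to move; the robot and the scene stay as the last step left them, time stands still between calls to the robot, and variables do not carry over. Pictures are saved under pics/ and viewed, about 8 in all and at most 12, crops included, and the job is handed in when it is done.

Besides the shell and the picture viewer there is one more tool, called after "Emit:" as name(argument=value, ...) on one line, values as JSON. apply_moves: Moves the arm, as the interface text tells. Its arguments: {"type":"object","properties":{"jaw":{"type":"array"},"dp":{"type":"array"},"turn":{"type":"array"}},"required":["jaw","dp","turn"]}

```bash
mkdir -p pics; cat > h.py <<'E'
from cell import ctrl
import numpy as np, cv2
from scipy.spatial.transform import Rotation as R
def cloud(name):
    im,d=ctrl.read_camera(name); m=ctrl.camera_model(name)
    K,Rm,t=[np.array(m[k],float) for k in("camera_matrix","R","t")]
    v,u=np.mgrid[0:400,0:640]
    p=np.stack([(u-K[0,2])/K[0,0]*d,(v-K[1,2])/K[1,1]*d,d],-1)
    P=(p-t.ravel())@Rm
    P[d==0]=np.nan
    return im,d,P
def ray(name,u,v,z):
    m=ctrl.camera_model(name); K,Rm,t=[np.array(m[k],float) for k in("camera_matrix","R","t")]
    r=Rm.T@np.linalg.inv(K)@np.array([u,v,1.]); c=-Rm.T@t.ravel()
    return c+r*(z-c[2])/r[2]
E
python3 - <<'E'
from h import *
s=ctrl.observe(); print(s); print(R.from_rotvec(s['ee_rot']).as_matrix().round(3), ctrl.tip_extent)
for n in("top","side"):
    im,d,P=cloud(n); cv2.imwrite(f"pics/{n}0.png",im); np.save(n+"0.npy",P)
    m=ctrl.camera_model(n); print(n,(-np.array(m["R"]).T@np.array(m["t"]).ravel()).round())
E
```

```text
{'time': 0.0, 'qpos': array([-1.43700622e+00,  1.50928412e-01,  1.43800316e+00,  3.06793513e-05,
        1.55379836e+00, -1.33996921e-01]), 'dq': array([ 0.00010193, -0.00064931, -0.00013088,  0.00016907,  0.00087742,
        0.00085125]), 'tau': array([-9.96459858e-04, -7.13061333e+01, -5.70868850e+01, -5.32635841e-05,
        9.04706132e-03, -7.10884160e-05]), 'eef_pos': array([ 152.1052446 , -554.28185153,  241.72212704]), 'ee_rot': array([ 1.01050401,  1.32485872, -1.00912854]), 'force': array([ 0.307335  ,  0.33689017, -0.34635349]), 'ft_torque': array([-0.05368828, -0.05096252,  0.03754075]), 'grip_width': 0.999102697190001}
[[-0.     0.964  0.265]
 [ 0.001  0.265 -0.964]
 [-1.     0.    -0.001]] 11.0
top [ 494.   13. 1389.]
side [323. 898. 496.]
```

View pics/top0.png

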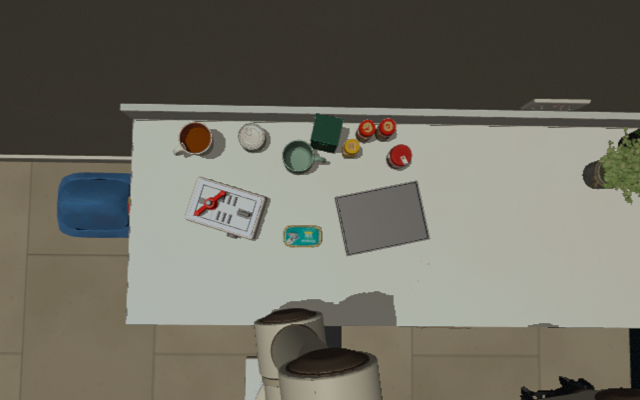

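View pics/side0.png

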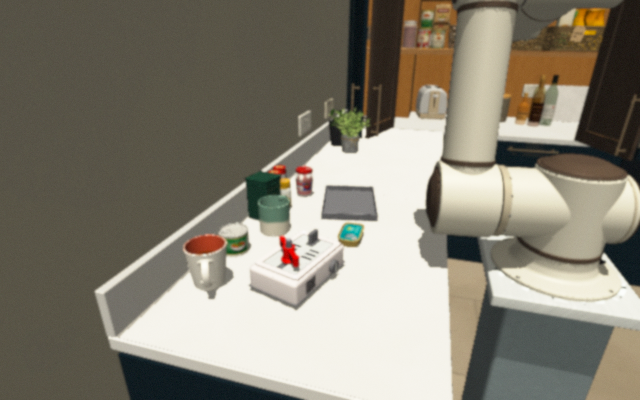

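Top view: the slicer is at (227,208) with the red nut at (210,204) and the grey fin at (245,213). The tray is at (381,218), the tin at (302,236), the mug at (300,157) and the jar at (400,157). The side view agrees. Next I'll measure.

```bash
python3 - <<'E'
from h import *
im=cv2.imread("pics/top0.png"); P=np.load("top0.npy")
b,g,r=[im[...,i].astype(int) for i in range(3)]
red=(r>110)&(g<70)&(b<70); red[:, :180]=0; red[:,260:]=0; red[:175]=0
v,u=np.nonzero(red); print("red px",len(u)); Q=P[red]; print("red med",np.nanmedian(Q,0).round(1),np.nanmax(Q,0).round(1),np.nanmin(Q,0).round(1))
# heights over base area
m=np.zeros(red.shape,bool); m[165:250,170:280]=1
Z=P[...,2]
top=m&(Z>50)&(Z<85)
c,_=cv2.findContours((m&(Z>40)).astype(np.uint8),cv2.RETR_EXTERNAL,cv2.CHAIN_APPROX_NONE); c=max(c,key=cv2.contourArea)
w=np.array([ray("top",*q[0],62)[:2] for q in c],np.float32); rb=cv2.minAreaRect(w); print("base rect",rb,cv2.boxPoints(rb).round(1).tolist())
hi=m&(Z>80); 
n,l,s,ce=cv2.connectedComponentsWithStats(hi.astype(np.uint8))
for i in range(1,n):
    if s[i,4]>4: q=P[l==i]; print("hi",s[i],ce[i].round(1),np.nanmean(q,0).round(1),np.nanmax(q[:,2]).round(1))
w=np.array([ray("top",a,bb,90)[:2] for a,bb in zip(u,v)],np.float32); rr=cv2.minAreaRect(w); print("nut rect",rr)
c0=w.mean(0);ev,V=np.linalg.eigh(np.cov((w-c0).T)); print("nut mean",c0,"axis",np.degrees(np.arctan2(V[1,1],V[0,1])),ev**.5)
# tray
tm=np.zeros(red.shape,np.uint8); tm[175:262,328:435]=((r+g+b)<450)[175:262,328:435]
c,_=cv2.findContours(tm,cv2.RETR_EXTERNAL,cv2.CHAIN_APPROX_NONE); c=max(c,key=cv2.contourArea)
w=np.array([ray("top",*q[0],20)[:2] for q in c],np.float32); rt=cv2.minAreaRect(w); print("tray",rt)
print("tray z", np.nanmedian(P[200:235,360:400,2]))
for nme,(a,bb),z in(("tin",(302,236),24),("mug",(299,157),90),("jar",(400,157),95)): print(nme,ray("top",a,bb,z).round())
cv2.imwrite("pics/top0c.png",cv2.resize(im[168:252,170:282],None,fx=7,fy=7,interpolation=cv2.INTER_CUBIC))
E
```

```text
red px 153
red med [569.4 249.4  98.7] [607.3 292.3 106.6] [542.4 214.5  68.1]
base rect ((560.4308471679688, 218.24639892578125), (195.57948303222656, 132.64088439941406), 73.28055572509766) [[468.79998779296875, 143.6999969482422], [595.7999877929688, 105.5], [652.0999755859375, 292.79998779296875], [525.0, 331.0]]
hi [194 190  32  26 250] [209.7 202.8] [575.  252.1  98.6] 119.8
hi [237 210  13   7  44] [243.  213.1] [549.1 164.2  94.2] 102.4
nut rect ((571.859375, 253.4768829345703), (31.516124725341797, 97.46517181396484), 30.924177169799805)
nut mean [574.8057  253.81682] axis 129.9804094634484 [ 5.6985962  27.85857093]
tray ((544.8388671875, -218.1806182861328), (172.0979461669922, 243.52862548828125), 12.23857593536377)
tray z 4.943750566544252
tin [490.   7.  24.]
mug [702.  18.  90.]
jar [ 706. -254.   95.]
```

View pics/top0c.png

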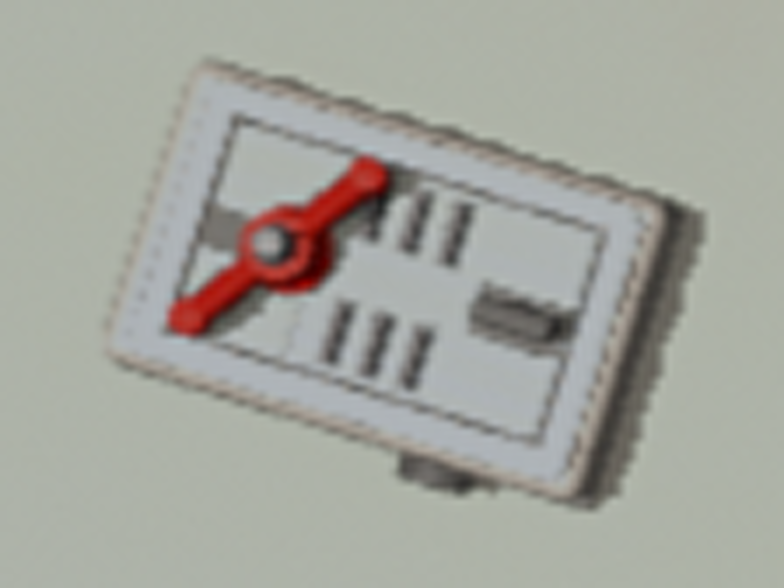

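The axis is near (571,253) and the base yaw about -16.7°. The wings lie at 130° and -50° in the world. I'll push the 130° wing with the tool z along it, so that joint 6 can follow the whole turn.

```bash
cat >> h.py <<'E'
def plan(pos,th):
    s=ctrl.observe(); M=R.from_rotvec(s['ee_rot']).as_matrix(); p=s['eef_pos']
    z=np.array([np.cos(th),np.sin(th),0]); x=np.array([0,0,-1.]); T=np.stack([x,np.cross(z,x),z],1)
    print("t",round(s['time'],2),"pos",p.round(1),"th",round(np.arctan2(M[1,2],M[0,2]),3),"q",s['qpos'].round(2),"F",s['force'].round(1),"g",round(s['grip_width'],3))
    print("dp",(M.T@(np.array(pos)-p)).round(1),"turn",R.from_matrix(M.T@T).as_rotvec().round(3))
E
python3 - <<'E'
from h import *
print([ray("top",u,v,116).round(1) for u,v in((208.6,202.7),)])
plan((524,270,200),-1.303+1.45)
E
```

```text
[array([574.2, 251.7, 116. ])]
t 0.1 pos [ 152.1 -554.3  241.8] th -1.303 q [-1.44  0.15  1.44 -0.    1.55 -0.13] F [ 0.7 -0.4 -0. ] g 1.002
dp [  42.6  576.7 -696.5] turn [-1.45e+00 -1.00e-03 -1.00e-03]
```

Emit:
apply_moves(jaw=[0, 0, 0, 0, 0, 0, 0, 0, 0, 0, 0, 0], dp=[[5, 24, -29], [8, 48, -58], [10, 72, -87], [10, 97, -116], [10, 121, -145], [10, 145, -174], [10, 169, -203], [10, 193, -232], [10, 217, -261], [10, 242, -290], [10, 266, -319], [10, 290, -348]], turn=[[-0.12, 0, 0], [-0.24, 0, 0], [-0.36, 0, 0], [-0.48, 0, 0], [-0.6, 0, 0], [-0.72, 0, 0], [-0.84, 0, 0], [-0.96, 0, 0], [-1.08, 0, 0], [-1.2, 0, 0], [-1.32, 0, 0], [-1.44, 0, 0]])

```text
time: 1.1
eef_pos: [339.8, -140.1, 232.2]
ee_rot: [-0.111, 1.568, 0.113]
force: [1.3, -1.1, 0.3]
grip_width: -0.0
```

```bash
python3 -c "
from h import *
plan((524,270,180),1.5)"
```

```text
t 1.1 pos [ 339.8 -140.1  232.2] th 0.143 q [-0.6  -0.3   1.87  0.    1.56 -0.74] F [ 1.3 -1.1  0.3] g -0.0
dp [ 52.6 379.8 240.6] turn [-1.357e+00  1.000e-03 -0.000e+00]
```

Emit:
apply_moves(jaw=[0, 0, 0, 0, 0, 0, 0, 0, 0, 0, 0, 0], dp=[[4, 32, 20], [8, 63, 40], [13, 95, 60], [17, 127, 80], [22, 158, 100], [26, 190, 120], [30, 222, 140], [35, 253, 160], [39, 285, 180], [44, 316, 200], [48, 348, 220], [52, 380, 240]], turn=[[-0.12, 0, 0], [-0.24, 0, 0], [-0.36, 0, 0], [-0.48, 0, 0], [-0.6, 0, 0], [-0.72, 0, 0], [-0.84, 0, 0], [-0.96, 0, 0], [-1.08, 0, 0], [-1.2, 0, 0], [-1.32, 0, 0], [-1.36, 0, 0]])

```text
time: 2.1
eef_pos: [523.6, 272.1, 179.9]
ee_rot: [-1.164, 1.237, 1.165]
force: [0.5, -0.5, -0.0]
grip_width: -0.004
```

```bash
python3 -c "
from h import *
plan((523,270,140),2.27)"
```

```text
t 2.1 pos [523.6 272.1 179.9] th 1.51 q [ 0.35  0.21  1.49  0.    1.44 -1.16] F [ 0.5 -0.5 -0. ] g -0.004
dp [39.9  0.4 -2.2] turn [-0.76   0.001 -0.   ]
```

Emit:
apply_moves(jaw=[0, 0, 0, 0, 0, 0, 0], dp=[[0, 0, 0], [10, 0, -2], [20, 0, -2], [30, 0, -2], [40, 0, -2], [40, 0, -2], [40, 0, -2]], turn=[[-0.12, 0, 0], [-0.24, 0, 0], [-0.36, 0, 0], [-0.48, 0, 0], [-0.6, 0, 0], [-0.72, 0, 0], [-0.76, 0, 0]])

```text
time: 2.68
eef_pos: [523.0, 270.0, 138.8]
ee_rot: [-1.707, 0.788, 1.71]
force: [-0.4, -0.8, 0.0]
grip_width: -0.001
```

```bash
python3 - <<'E'
from h import *
plan((523,270,92),2.27)
im,d,P=cloud("side"); cv2.imwrite("pics/s1.png",cv2.resize(im[190:320,220:370],None,fx=5,fy=4.6,interpolation=cv2.INTER_CUBIC))
E
```

```text
t 2.68 pos [523.  270.  138.8] th 2.278 q [ 0.35  0.23  1.55  0.    1.36 -1.93] F [-0.4 -0.8  0. ] g -0.001
dp [46.8 -0.1 -0.1] turn [ 0.008  0.001 -0.002]
```

View pics/s1.png

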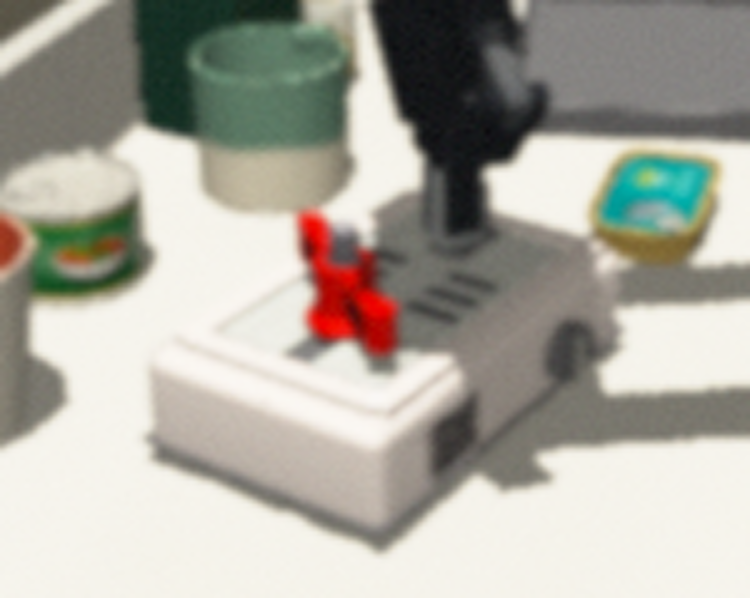

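The side crop shows the shut fingers at (455,200), high, on the robot side of the near wing (375,315). The way down is clear.

Emit:
apply_moves(jaw=[0, 0, 0, 0, 0, 0], dp=[[10, 0, 0], [20, 0, 0], [30, 0, 0], [40, 0, 0], [47, 0, 0], [47, 0, 0]], turn=[[0, 0, 0], [0, 0, 0], [0, 0, 0], [0, 0, 0], [0, 0, 0], [0, 0, 0]])

```text
time: 3.23
eef_pos: [522.3, 269.8, 90.0]
ee_rot: [-1.705, 0.791, 1.711]
force: [0.3, -1.1, 0.6]
grip_width: 0.003
```

Next I creep towards the wing (-y of the tool).

Emit:
apply_moves(jaw=[0, 0, 0, 0, 0, 0], dp=[[0, -1.5, 0], [0, -3, 0], [0, -4.5, 0], [0, -6, 0], [0, -6, 0], [0, -6, 0]], turn=[[0, 0, 0], [0, 0, 0], [0, 0, 0], [0, 0, 0], [0, 0, 0], [0, 0, 0]])

```text
time: 3.73
eef_pos: [527.0, 273.8, 90.2]
ee_rot: [-1.705, 0.791, 1.711]
force: [-0.5, 0.6, -0.2]
grip_width: 0.002
```

Emit:
apply_moves(jaw=[0, 0, 0, 0], dp=[[0, -1.5, 0], [0, -3, 0], [0, -3, 0], [0, -3, 0]], turn=[[0, 0, 0], [0, 0, 0], [0, 0, 0], [0, 0, 0]])

```text
time: 4.07
eef_pos: [529.3, 275.8, 90.2]
ee_rot: [-1.705, 0.79, 1.711]
force: [-0.1, -0.1, -0.7]
grip_width: -0.001
```

Emit:
apply_moves(jaw=[0, 0, 0, 0], dp=[[0, -1.5, 0], [0, -3, 0], [0, -3, 0], [0, -3, 0]], turn=[[0, 0, 0], [0, 0, 0], [0, 0, 0], [0, 0, 0]])

```text
time: 4.4
eef_pos: [531.7, 277.7, 90.2]
ee_rot: [-1.705, 0.791, 1.711]
force: [0.3, -0.1, -0.5]
grip_width: 0.002
```

Emit:
apply_moves(jaw=[0, 0, 0, 0], dp=[[0, -1.5, 0], [0, -3, 0], [0, -3, 0], [0, -3, 0]], turn=[[0, 0, 0], [0, 0, 0], [0, 0, 0], [0, 0, 0]])

```text
time: 4.73
eef_pos: [533.8, 279.6, 90.0]
ee_rot: [-1.705, 0.791, 1.712]
force: [-3.6, -1.9, 1.9]
grip_width: -0.001
```

Emit:
apply_moves(jaw=[0, 0, 0, 0], dp=[[0, -1.5, 0], [0, -3, 0], [0, -3, 0], [0, -3, 0]], turn=[[0, 0, 0], [0, 0, 0], [0, 0, 0], [0, 0, 0]])

```text
time: 5.07
eef_pos: [535.9, 281.7, 90.1]
ee_rot: [-1.704, 0.791, 1.712]
force: [-5.0, 0.3, 2.6]
grip_width: -0.002
```

It gives clockwise at about 5 N. Next comes a rigid arc about the axis.

Emit:
apply_moves(jaw=[0, 0, 0, 0, 0, 0, 0], dp=[[0, -5.4, 0.6], [0, -10.8, 0.6], [0, -16.2, 0], [0, -21.5, -1.3], [0, -26.6, -3.3], [0, -31.4, -5.8], [0, -31.4, -5.8]], turn=[[0.12, 0, 0], [0.24, 0, 0], [0.36, 0, 0], [0.48, 0, 0], [0.6, 0, 0], [0.72, 0, 0], [0.76, 0, 0]])

```text
time: 5.65
eef_pos: [564.0, 298.4, 89.9]
ee_rot: [-1.162, 1.241, 1.167]
force: [-1.8, 2.7, -0.7]
grip_width: -0.004
```

```bash
cat >> h.py <<'E'
def arc(ax,n=12,step=.12,r=44,up=0.0):
    """rows of the arc about ax, tool turning along; numbers in tool axes"""
    s=ctrl.observe(); M=R.from_rotvec(s['ee_rot']).as_matrix(); p=s['eef_pos']; F=s['force']
    q=p[:2]-np.array(ax); rr=np.hypot(*q); a=np.arctan2(q[1],q[0]); th=np.arctan2(M[1,2],M[0,2])
    tan=np.array([np.sin(a),-np.cos(a)])
    print("t",round(s['time'],2),"pos",p.round(1),"r",rr.round(1),"ang",a.round(3),"th",th.round(3),"q6",s['qpos'][5].round(2),"F",F.round(1),"Ftan",(F[:2]@tan).round(1))
    for k in range(1,n+1):
        d=step*k; rk=rr+(r-rr)*min(1,k/6)
        t=np.array([ax[0]+rk*np.cos(a-d),ax[1]+rk*np.sin(a-d),p[2]+up*d])
        print((M.T@(t-p)).round(1).tolist(),end=" ")
    print()
E
python3 -c "
from h import *
arc((571,253))"
```

```text
t 5.65 pos [564.  298.4  89.9] r 46.0 ang 1.724 th 1.509 q6 -1.14 F [-1.8  2.7 -0.7] Ftan -1.3
[-0.0, -5.5, 0.5] [-0.1, -10.9, 0.4] [-0.1, -16.3, -0.4] [-0.1, -21.5, -1.8] [-0.1, -26.5, -3.8] [-0.1, -31.1, -6.4] [-0.2, -35.5, -9.2] [-0.2, -39.6, -12.6] [-0.2, -43.3, -16.4] [-0.2, -46.5, -20.6] [-0.2, -49.1, -25.2] [-0.2, -51.2, -30.0]
```

Emit:
apply_moves(jaw=[0, 0, 0, 0, 0, 0, 0, 0], dp=[[0, -5.5, 0.5], [0, -10.9, 0.4], [-0.5, -16.3, -0.4], [-0.5, -21.5, -1.8], [-0.5, -26.5, -3.8], [-1, -31.1, -6.4], [-1, -35.5, -9.2], [-1, -39.6, -12.6]], turn=[[0.12, 0, 0], [0.24, 0, 0], [0.36, 0, 0], [0.48, 0, 0], [0.6, 0, 0], [0.72, 0, 0], [0.84, 0, 0], [0.96, 0, 0]])

```text
time: 6.32
eef_pos: [603.3, 284.6, 91.0]
ee_rot: [-0.424, 1.531, 0.429]
force: [1.2, 10.8, 1.4]
grip_width: 0.004
```

```bash
python3 - <<'E'
from h import *
arc((571,253))
im,d,P=cloud("side"); im2,_,_=cloud("top")
a=cv2.resize(im[190:320,220:370],(450,390),interpolation=cv2.INTER_CUBIC); b=cv2.resize(im2[160:260,170:255],(340,390),interpolation=cv2.INTER_CUBIC)
cv2.imwrite("pics/s2.png",np.hstack([a,b]))
E
```

```text
t 6.32 pos [603.3 284.6  91. ] r 45.2 ang 0.775 th 0.544 q6 -0.22 F [ 1.2 10.8  1.4] Ftan -6.9
[-0.0, -5.4, 0.7] [-0.0, -10.8, 0.8] [-0.1, -16.1, 0.2] [-0.1, -21.3, -1.0] [-0.1, -26.3, -2.8] [-0.1, -31.0, -5.2] [-0.1, -35.5, -7.9] [-0.1, -39.7, -11.2] [-0.1, -43.4, -14.9] [-0.2, -46.6, -19.1] [-0.2, -49.3, -23.6] [-0.2, -51.5, -28.4]
```

View pics/s2.png

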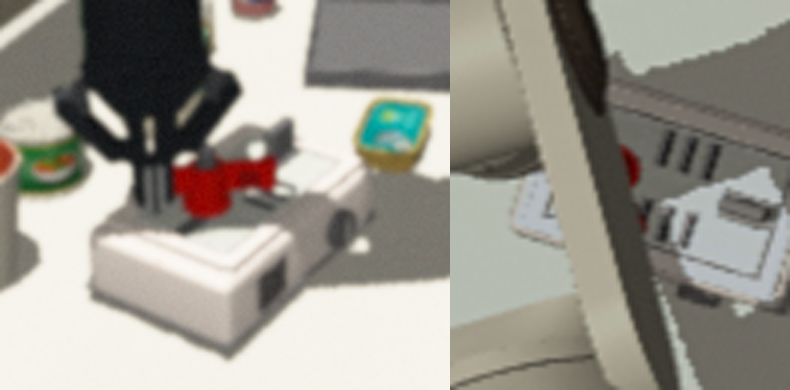

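The side crop shows the shut fingers at (150,190), against the outer end of the wing, and the nut has turned about 1.7 rad. I'll carry on with a slightly larger radius.

```bash
python3 -c "
from h import *
arc((571,253),n=10,r=46.5)"
```

```text
t 6.42 pos [603.7 284.   91. ] r 45.0 ang 0.759 th 0.543 q6 -0.22 F [ 1.   6.3 -0.4] Ftan -3.8
[-0.0, -5.3, 1.1] [-0.0, -10.7, 1.5] [-0.1, -16.2, 1.3] [-0.1, -21.7, 0.4] [-0.1, -27.0, -1.1] [-0.1, -32.1, -3.3] [-0.1, -36.8, -6.3] [-0.1, -41.1, -9.8] [-0.1, -45.0, -13.8] [-0.1, -48.4, -18.3]
```

Emit:
apply_moves(jaw=[0, 0, 0, 0, 0, 0, 0, 0, 0, 0], dp=[[0, -5.3, 1.1], [0, -10.7, 1.5], [-0.5, -16.2, 1.3], [-0.5, -21.7, 0.4], [-1, -27, -1.1], [-1, -32.1, -3.3], [-1.5, -36.8, -6.3], [-2, -41.1, -9.8], [-2, -45, -13.8], [-2, -45, -13.8]], turn=[[0.12, 0, 0], [0.24, 0, 0], [0.36, 0, 0], [0.48, 0, 0], [0.6, 0, 0], [0.72, 0, 0], [0.84, 0, 0], [0.96, 0, 0], [1.08, 0, 0], [1.08, 0, 0]])

```text
time: 7.25
eef_pos: [615.5, 238.4, 93.3]
ee_rot: [0.43, 1.531, -0.425]
force: [0.5, 3.2, 1.2]
grip_width: 0.002
```

```bash
python3 -c "
from h import *
arc((571,253),n=4,r=45.5)"
```

```text
t 7.25 pos [615.5 238.4  93.3] r 46.9 ang -0.316 th -0.545 q6 0.8 F [0.5 3.2 1.2] Ftan -3.2
[-0.0, -5.6, 0.7] [-0.0, -11.1, 0.8] [-0.0, -16.7, 0.2] [-0.0, -22.1, -1.1]
```

Emit:
apply_moves(jaw=[0, 0, 0, 0, 0], dp=[[0, -5.6, 0.7], [-0.5, -11, 0.8], [-0.5, -14, 0.6], [-0.5, -16.5, 0.3], [-0.5, -16.5, 0.3]], turn=[[0.12, 0, 0], [0.24, 0, 0], [0.3, 0, 0], [0.36, 0, 0], [0.36, 0, 0]])

```text
time: 7.67
eef_pos: [607.9, 224.5, 94.3]
ee_rot: [0.714, 1.453, -0.706]
force: [1.9, 3.5, 0.6]
grip_width: -0.001
```

```bash
python3 -c "
from h import *
arc((571,253),n=4,r=45.5)"
```

```text
t 7.67 pos [607.9 224.5  94.3] r 46.6 ang -0.658 th -0.91 q6 1.14 F [1.9 3.5 0.6] Ftan -3.9
[-0.0, -5.5, 0.9] [-0.0, -11.1, 1.1] [-0.1, -16.6, 0.7] [-0.1, -22.0, -0.4]
```

Emit:
apply_moves(jaw=[0, 0, 0], dp=[[0, -3.5, 0.6], [-0.3, -7, 1], [-0.3, -7, 1]], turn=[[0.08, 0, 0], [0.15, 0, 0], [0.15, 0, 0]])

```text
time: 7.92
eef_pos: [603.5, 219.7, 95.0]
ee_rot: [0.834, 1.408, -0.824]
force: [2.6, 3.2, -0.1]
grip_width: 0.003
```

```bash
python3 -c "
from h import *
arc((571,253),n=2,step=.075,r=45.5)"
```

```text
t 7.92 pos [603.5 219.7  95. ] r 46.5 ang -0.798 th -1.065 q6 1.29 F [ 2.6  3.2 -0.1] Ftan -4.2
[-0.0, -3.4, 0.6] [-0.0, -6.9, 1.0]
```

Emit:
apply_moves(jaw=[0, 0, 0], dp=[[0, -3.5, 0.6], [0, -7, 0.9], [0, -7, 0.9]], turn=[[0.08, 0, 0], [0.15, 0, 0], [0.15, 0, 0]])

```text
time: 8.17
eef_pos: [598.3, 215.8, 95.3]
ee_rot: [0.953, 1.355, -0.939]
force: [3.0, 3.0, -0.3]
grip_width: 0.0
```

Emit:
apply_moves(jaw=[0, 0, 0], dp=[[0, -3.5, 0.6], [0, -7, 0.9], [0, -7, 0.9]], turn=[[0.08, 0, 0], [0.15, 0, 0], [0.15, 0, 0]])

```text
time: 8.42
eef_pos: [592.7, 212.8, 95.7]
ee_rot: [1.072, 1.295, -1.054]
force: [5.1, 3.7, -1.2]
grip_width: -0.003
```

Emit:
apply_moves(jaw=[0, 0, 0], dp=[[0, -3.5, 0.6], [0, -7, 0.9], [0, -7, 0.9]], turn=[[0.08, 0, 0], [0.15, 0, 0], [0.15, 0, 0]])

```text
time: 8.67
eef_pos: [587.3, 210.8, 96.3]
ee_rot: [1.19, 1.227, -1.165]
force: [9.2, 2.8, -2.3]
grip_width: -0.0
```

```bash
python3 -c "
from h import *
arc((571,253),n=2,step=.075,r=45.5)"
```

```text
t 8.67 pos [587.3 210.8  96.3] r 45.2 ang -1.202 th -1.529 q6 1.75 F [ 9.2  2.8 -2.3] Ftan -9.6
[-0.0, -3.2, 1.0] [-0.1, -6.5, 1.8]
```

The force is climbing, so this looks like the end stop. Small steps now.

Emit:
apply_moves(jaw=[0, 0, 0], dp=[[0, -1.5, 0.3], [0, -3, 0.7], [0, -3, 0.7]], turn=[[0.03, 0, 0], [0.06, 0, 0], [0.06, 0, 0]])

```text
time: 8.92
eef_pos: [585.9, 210.2, 96.7]
ee_rot: [1.239, 1.195, -1.208]
force: [12.8, 2.8, -5.5]
grip_width: -0.004
```

```bash
python3 -c "
from h import *
arc((571,253),n=2,step=.075,r=45.5)"
```

```text
t 8.92 pos [585.9 210.2  96.7] r 45.3 ang -1.236 th -1.591 q6 1.81 F [12.8  2.8 -5.5] Ftan -13.0
[-0.1, -3.2, 1.1] [-0.1, -6.5, 1.9]
```

Emit:
apply_moves(jaw=[0, 0, 0], dp=[[0, -1, 0.3], [0, -2.5, 0.6], [0, -2.5, 0.6]], turn=[[0, 0, 0], [0, 0, 0], [0, 0, 0]])

```text
time: 9.17
eef_pos: [585.1, 209.9, 97.2]
ee_rot: [1.241, 1.193, -1.204]
force: [13.2, 3.0, -5.3]
grip_width: -0.001
```

```bash
python3 -c "
from h import *
arc((571,253),n=2,step=.075,r=45.5)"
```

```text
t 9.17 pos [585.1 209.9  97.2] r 45.3 ang -1.255 th -1.591 q6 1.81 F [13.2  3.  -5.3] Ftan -13.5
[-0.1, -3.2, 1.0] [-0.2, -6.5, 1.8]
```

One more gentle step will put it clearly inside the firm band.

Emit:
apply_moves(jaw=[0, 0, 0], dp=[[0.5, -2, 0.3], [0.5, -3.5, 0.8], [0.5, -3.5, 0.8]], turn=[[0, 0, 0], [0, 0, 0], [0, 0, 0]])

```text
time: 9.42
eef_pos: [583.7, 209.5, 97.4]
ee_rot: [1.245, 1.19, -1.199]
force: [15.1, 3.0, -4.3]
grip_width: 0.003
```

```bash
python3 -c "
from h import *
arc((571,253),n=1)"
```

```text
t 9.42 pos [583.7 209.5  97.4] r 45.3 ang -1.287 th -1.59 q6 1.81 F [15.1  3.  -4.3] Ftan -15.3
[-0.1, -5.3, 1.1]
```

The nut is firmly on the stop at about 15 N. Next: back off, rise, and turn to the fin grasp.

Emit:
apply_moves(jaw=[0, 0, 0, 0, 0, 0, 0, 0], dp=[[0, 6, 0], [0, 12, 0], [0, 14, 0], [-20, 14, 0], [-45, 14, 0], [-70, 14, 0], [-90, 14, 0], [-90, 14, 0]], turn=[[0, 0, 0], [0, 0, 0], [0, 0, 0], [0, 0, 0], [0, 0, 0], [0, 0, 0], [0, 0, 0], [0, 0, 0]])

```text
time: 10.08
eef_pos: [596.6, 208.4, 192.2]
ee_rot: [1.248, 1.187, -1.194]
force: [0.7, 0.7, 1.4]
grip_width: -0.0
```

```bash
python3 - <<'E'
from h import *
im,d,P=cloud("side"); im2,_,P2=cloud("top")
Z=P2[...,2]
a=cv2.resize(im[190:320,220:370],(450,390),interpolation=cv2.INTER_CUBIC); b=cv2.resize(im2[160:260,170:255],(340,390),interpolation=cv2.INTER_CUBIC)
cv2.imwrite("pics/s3.png",np.hstack([a,b]))
plan((544.5,164.9,150),-0.292)
E
```

```text
t 10.18 pos [595.5 208.2 188.1] th -1.59 q [0.21 0.27 1.4  0.01 1.44 1.8 ] F [ 0.5  1.  -0.5] g -0.003
dp [ 36.2 -51.2  44.7] turn [-1.298  0.006 -0.031]
```

View pics/s3.png

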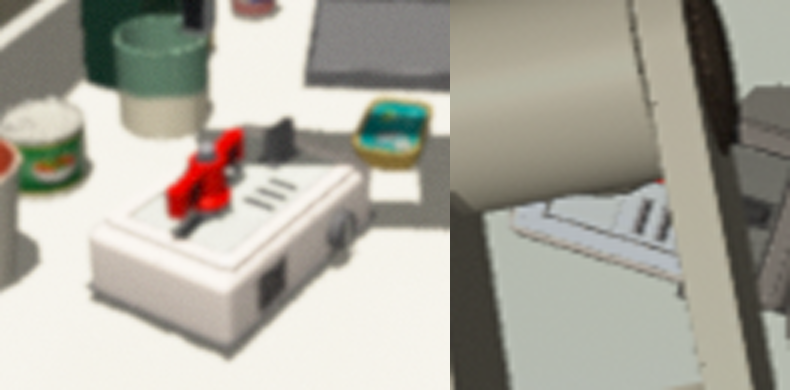

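The crop shows the nut raised, with one wing pointing towards the fin, and the fin free at (280,140). I'll move above the fin, jaws open, and refine the fin position from the first pictures.

Emit:
apply_moves(jaw=[60, 60, 60, 60, 60, 60, 60, 60, 60, 60, 60, 60], dp=[[10, -10, 9], [20, -20, 18], [30, -30, 27], [36, -40, 36], [36, -51, 45], [36, -51, 45], [36, -51, 45], [36, -51, 45], [36, -51, 45], [36, -51, 45], [36, -51, 45], [36, -51, 45]], turn=[[-0.12, 0, 0], [-0.24, 0, 0], [-0.36, 0, 0], [-0.48, 0, 0], [-0.6, 0, -0.01], [-0.72, 0, -0.01], [-0.84, 0, -0.02], [-0.96, 0, -0.02], [-1.08, 0, -0.02], [-1.2, 0.006, -0.03], [-1.3, 0.006, -0.03], [-1.3, 0.006, -0.03]])

```text
time: 11.18
eef_pos: [544.2, 164.5, 148.8]
ee_rot: [0.224, 1.56, -0.224]
force: [0.4, -0.1, -0.7]
grip_width: 0.7
```

```bash
python3 - <<'E'
from h import *
im=cv2.imread("pics/top0.png"); P=np.load("top0.npy")
g=im.max(2).astype(int); print(g[207:219,234:254])
print(np.nan_to_num(P[207:219,234:254,2]).astype(int))
m=np.zeros(g.shape,bool); m[207:219,234:254]=(P[207:219,234:254,2]>86)&(g[207:219,234:254]<130)
v,u=np.nonzero(m); print(len(u),ray("top",u.mean(),v.mean(),94).round(1))
im,d,P=cloud("side"); cv2.imwrite("pics/s4.png",cv2.resize(im[170:300,230:380],None,fx=5,fy=4.6,interpolation=cv2.INTER_CUBIC))
plan((544.5,164.9,150),-0.292)
E
```

```text
[[177 177 180 180 179 177 179 181 180 180 180 180 180 180 180 180 179 179
  179 159]
 [180 180 180 179 165 136 159 178 179 179 180 180 180 180 181 180 180 181
  174 148]
 [179 180 180 174 147 117 125 124 134 161 178 179 180 180 180 181 181 181
  165 130]
 [179 180 179 164 113  87 103 113 117 129 129 139 163 178 178 179 181 181
  164 122]
 [179 179 169 133 105  96  92  84  73  69  67  88 124 132 121 142 178 179
  161 135]
 [179 180 166 118 111 107 106 105  98  92  85  69  69  87 111 117 127 117
  114 139]
 [179 179 165 106  95 101 109 110 108 107 104  98  95  89  76  65  77  85
  113 167]
 [180 179 168 128 111  96  85  92 103 108 111 109 107 101  74  43  65  76
  124 182]
 [180 179 168 135 131 125 114 110  96  86  96 101 107  99  60  44  70  85
  133 183]
 [179 179 179 176 169 145 122 122 123 115 110  96  90  79  63  81  90 114
  166 183]
 [182 180 180 180 180 177 176 168 146 132 122 120 113 113 115 126 133 144
  182 184]
 [179 179 181 182 181 180 181 180 178 177 168 137 112 119 125 121 127 146
  183 183]]
[[ 62  62  67  65  65  66  63  70  68  59  65  64  65  61  66  65  62  65
   64
[... 415 characters left out ...]
  66
   65  63]
 [ 65  68  64  69  93 102  97  92  94  94  96  97  90  97  94  69  68  67
   67  64]
 [ 60  68  64  65  66  68  95  95  94  99  96  92  90  95  92  82  68  66
   59  68]
 [ 66  63  64  72  68  65  66  66  66  92  98  88 100  93  92  77  69  64
   58  65]
 [ 70  62  60  65  62  65  64  68  71  67  70  68  63  90  85  67  66  63
   67  64]
 [ 64  67  69  66  61  65  66  64  67  68  64  67  66  67  65  64  65  62
   66  65]
 [ 63  70  64  61  63  67  71  65  60  67  67  64  67  61  68  64  68  67
   61  62]]
42 [549.4 164.9  94. ]
t 11.23 pos [544.2 164.6 149. ] th -0.292 q [0.16 0.19 1.59 0.   1.37 0.45] F [-0.1  0.4 -0.9] g 0.703
dp [-1.   0.4  0.2] turn [ 0.    -0.001  0.   ]
```

View pics/s4.png

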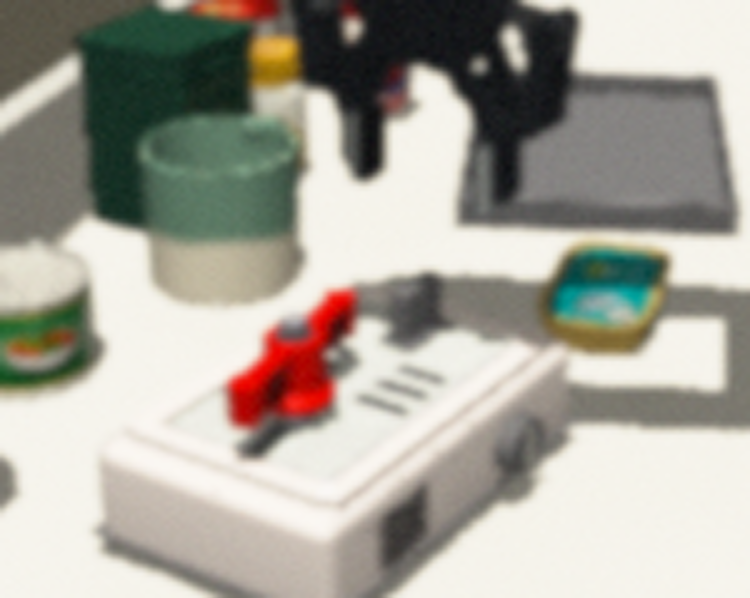

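The jaws straddle the fin: fingertips at (365,170) and (500,195), fin at (415,310). The direct fin measurement (549,165) sits 4 mm further in +x, so I correct for that while descending.

Emit:
apply_moves(jaw=[60, 60, 60, 60, 60, 60, 60], dp=[[0, 1.2, 4], [20, 1.2, 4], [40, 1.2, 4], [55, 1.2, 4], [65, 1.2, 4], [70, 1.2, 4], [70, 1.2, 4]], turn=[[0, 0, 0], [0, 0, 0], [0, 0, 0], [0, 0, 0], [0, 0, 0], [0, 0, 0], [0, 0, 0]])

```text
time: 11.82
eef_pos: [548.0, 164.5, 78.0]
ee_rot: [0.23, 1.561, -0.231]
force: [-0.3, 0.2, 0.3]
grip_width: 0.704
```

Emit:
apply_moves(jaw=[25, 25, 20, 20, 18, 18], dp=[[0, 0, 0], [0, 0, 0], [0, 0, 0], [0, 0, 0], [0, 0, 0], [0, 0, 0]], turn=[[0, 0, 0], [0, 0, 0], [0, 0, 0], [0, 0, 0], [0, 0, 0], [0, 0, 0]])

```text
time: 12.32
eef_pos: [548.1, 164.5, 78.3]
ee_rot: [0.23, 1.561, -0.231]
force: [1.0, -0.6, 0.9]
grip_width: 0.208
```

```bash
python3 - <<'E'
from h import *
plan((548.5,164.5,79),-0.292)
im,d,P=cloud("side"); cv2.imwrite("pics/s5.png",cv2.resize(im[220:290,270:350],None,fx=9,fy=8.4,interpolation=cv2.INTER_CUBIC))
E
```

```text
t 12.32 pos [548.1 164.5  78.3] th -0.293 q [0.16 0.25 1.66 0.   1.23 0.45] F [ 1.  -0.6  0.9] g 0.208
dp [-0.7  0.1  0.4] turn [-0.001 -0.002  0.001]
```

View pics/s5.png

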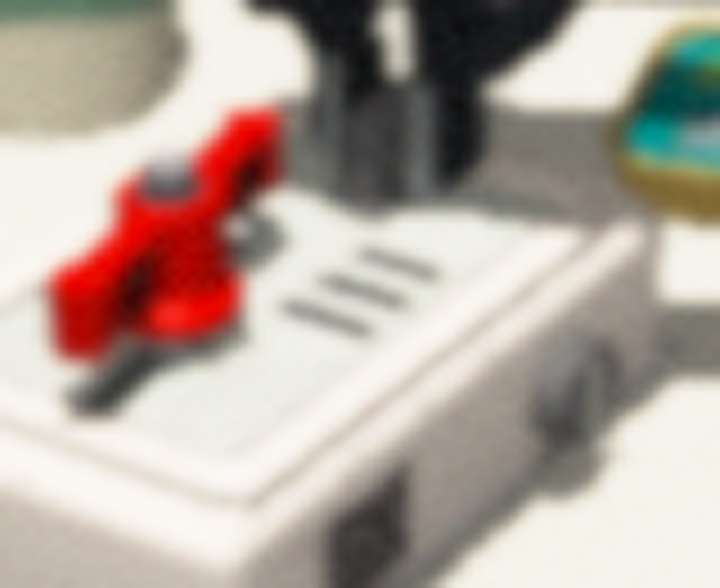

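The fin (370,150) is centred between the fingers and there is no contact force. Closing.

Emit:
apply_moves(jaw=[0, 0, 0, 0, 0, 0], dp=[[0, 0, 0], [0, 0, 0], [0, 0, 0], [0, 0, 0], [0, 0, 0], [0, 0, 0]], turn=[[0, 0, 0], [0, 0, 0], [0, 0, 0], [0, 0, 0], [0, 0, 0], [0, 0, 0]])

```text
time: 12.87
eef_pos: [548.3, 164.5, 78.4]
ee_rot: [0.23, 1.56, -0.231]
force: [0.8, -0.0, 4.2]
grip_width: 0.102
```

Emit:
apply_moves(jaw=[0, 0, 0, 0, 0, 0], dp=[[-1.5, 0, 0], [-3, 0, 0], [-5, 0, 0], [-6.5, 0, 0], [-6.5, 0, 0], [-6.5, 0, 0]], turn=[[0, 0, 0], [0, 0, 0], [0, 0, 0], [0, 0, 0], [0, 0, 0], [0, 0, 0]])

```text
time: 13.37
eef_pos: [548.2, 164.5, 84.9]
ee_rot: [0.23, 1.561, -0.231]
force: [-0.6, 0.2, -0.7]
grip_width: 0.107
```

```bash
python3 - <<'E'
from h import *
plan((548,164.5,84.8),-0.292); s=ctrl.observe(); print(s['ft_torque'])
im,d,P=cloud("side"); cv2.imwrite("pics/s6.png",cv2.resize(im[220:300,255:350],None,fx=8,fy=7.4,interpolation=cv2.INTER_CUBIC))
E
```

```text
t 13.37 pos [548.2 164.5  84.9] th -0.293 q [0.16 0.25 1.65 0.   1.25 0.45] F [-0.6  0.2 -0.7] g 0.107
dp [ 0.1 -0.1 -0.1] turn [-0.001 -0.002  0.001]
[-0.03153973 -0.00626773 -0.00520406]
```

View pics/s6.png

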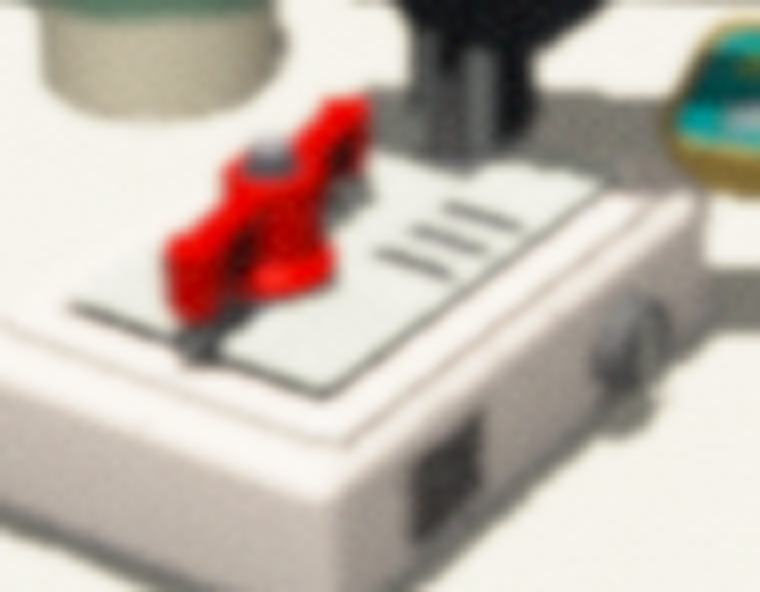

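The plate is up and level: its edge stands clear of the rim all along the near end, (75,305) to (345,390). Drawing it out towards -y, gently at first.

Emit:
apply_moves(jaw=[0, 0, 0, 0, 0, 0], dp=[[0, -2, 0], [0, -4, 0], [0, -7, 0], [0, -10, 0], [0, -14, 0], [0, -18, 0]], turn=[[0, 0, 0], [0, 0, 0], [0, 0, 0], [0, 0, 0], [0, 0, 0], [0, 0, 0]])

```text
time: 13.92
eef_pos: [542.8, 146.8, 84.8]
ee_rot: [0.23, 1.561, -0.231]
force: [0.7, -0.1, -1.5]
grip_width: 0.105
```

```bash
python3 -c "
from h import *
y=np.array([.288,.958]); s=ctrl.observe(); q=s['eef_pos'][:2]-[548.2,164.5]; print(s['force'].round(1),q@y)
plan((548.2-.288*82,164.5-.958*82,85.2),-0.293)"
```

```text
[ 0.7 -0.1 -1.5] -18.46443294763331
t 13.92 pos [542.8 146.8  84.8] th -0.293 q [0.13 0.23 1.67 0.   1.24 0.42] F [ 0.7 -0.1 -1.5] g 0.105
dp [ -0.3 -63.6   0.2] turn [-0.    -0.002  0.001]
```

Emit:
apply_moves(jaw=[0, 0, 0, 0, 0, 0, 0, 0, 0, 0], dp=[[0, -6, 0], [0, -13, 0], [0, -21, 0], [0, -29, 0], [0, -37, 0], [0, -45, 0], [0, -53, 0], [0, -60, 0], [0, -66, 0], [0, -66, 0]], turn=[[0, 0, 0], [0, 0, 0], [0, 0, 0], [0, 0, 0], [0, 0, 0], [0, 0, 0], [0, 0, 0], [0, 0, 0], [0, 0, 0], [0, 0, 0]])

```text
time: 14.75
eef_pos: [523.4, 82.7, 84.9]
ee_rot: [0.23, 1.561, -0.231]
force: [-0.2, -0.3, -1.2]
grip_width: 0.107
```

The wing reaches nearly as far out as the plate's end, so I draw 25 mm more before lifting.

Emit:
apply_moves(jaw=[0, 0, 0, 0, 0, 0, 0, 0, 0, 0, 0, 0], dp=[[0, -7, 0], [0, -15, 0], [0, -22, 0], [0, -30, 0], [-6, -33, 0], [-18, -33, 0], [-32, -33, 0], [-48, -33, 0], [-64, -33, 0], [-80, -33, 0], [-90, -33, 0], [-95, -33, 0]], turn=[[0, 0, 0], [0, 0, 0], [0, 0, 0], [0, 0, 0], [0, 0, 0], [0, 0, 0], [0, 0, 0], [0, 0, 0], [0, 0, 0], [0, 0, 0], [0, 0, 0], [0, 0, 0]])

```text
time: 15.75
eef_pos: [514.5, 51.0, 181.6]
ee_rot: [0.231, 1.559, -0.231]
force: [-0.3, -0.3, -1.0]
grip_width: 0.107
```

```bash
python3 -c "
from h import *
print(ctrl.observe()['ft_torque'].round(2))
plan((556.3,-270.3,180),0.213)"
```

```text
[-0.11  0.03  0.  ]
t 15.75 pos [514.5  51.  181.6] th -0.294 q [-0.05  0.06  1.66 -0.    1.42  0.24] F [-0.3 -0.3 -1. ] g 0.107
dp [   1.7 -295.4  133.2] turn [-0.507 -0.     0.   ]
```

Emit:
apply_moves(jaw=[0, 0, 0, 0, 0, 0, 0, 0, 0, 0, 0, 0], dp=[[0, -5, 2], [0, -14, 6], [0, -26, 12], [0, -40, 18], [0, -54, 24], [0, -68, 31], [0, -82, 37], [0, -96, 43], [0, -110, 50], [0, -122, 55], [0, -130, 59], [0, -134, 60]], turn=[[-0.01, 0, 0], [-0.02, 0, 0], [-0.04, 0, 0], [-0.07, 0, 0], [-0.09, 0, 0], [-0.12, 0, 0], [-0.14, 0, 0], [-0.17, 0, 0], [-0.19, 0, 0], [-0.21, 0, 0], [-0.23, 0, 0], [-0.24, 0, 0]])

```text
time: 16.75
eef_pos: [532.8, -96.1, 180.7]
ee_rot: [0.042, 1.572, -0.042]
force: [-0.1, 0.1, -1.8]
grip_width: 0.101
```

```bash
python3 -c "
from h import *
plan((556.3,-270.3,150),0.213)"
```

```text
t 16.75 pos [532.8 -96.1 180.7] th -0.054 q [-0.32  0.11  1.61 -0.    1.42 -0.27] F [-0.1  0.1 -1.8] g 0.101
dp [  30.7 -172.7   32.8] turn [-0.267 -0.001  0.   ]
```

Emit:
apply_moves(jaw=[0, 0, 0, 0, 0, 0, 0, 0, 0, 0, 0, 0], dp=[[0, -7, 1], [0, -20, 4], [0, -38, 7], [2, -56, 10], [6, -74, 14], [10, -92, 17], [15, -110, 21], [20, -128, 24], [25, -146, 28], [29, -160, 30], [31, -170, 32], [31, -173, 33]], turn=[[-0.01, 0, 0], [-0.03, 0, 0], [-0.05, 0, 0], [-0.08, 0, 0], [-0.11, 0, 0], [-0.14, 0, 0], [-0.17, 0, 0], [-0.2, 0, 0], [-0.22, 0, 0], [-0.25, 0, 0], [-0.265, 0, 0], [-0.265, 0, 0]])

```text
time: 17.75
eef_pos: [556.0, -271.7, 148.3]
ee_rot: [-0.165, 1.567, 0.167]
force: [0.3, -0.1, -1.4]
grip_width: 0.101
```

```bash
python3 - <<'E'
from h import *
plan((556.3,-270.3,45),0.213)
im,d,P=cloud("top"); a=cv2.resize(im[140:280,300:450],(420,390),interpolation=cv2.INTER_CUBIC)
im,d,P=cloud("side"); b=cv2.resize(im[130:240,280:400],(370,390),interpolation=cv2.INTER_CUBIC)
cv2.imwrite("pics/s7.png",np.hstack([a,b]))
E
```

```text
t 17.75 pos [ 556.  -271.7  148.3] th 0.211 q [-0.58  0.29  1.46 -0.    1.39 -0.79] F [ 0.3 -0.1 -1.4] g 0.101
dp [103.3   1.2   0.9] turn [-0.002 -0.003 -0.001]
```

View pics/s7.png

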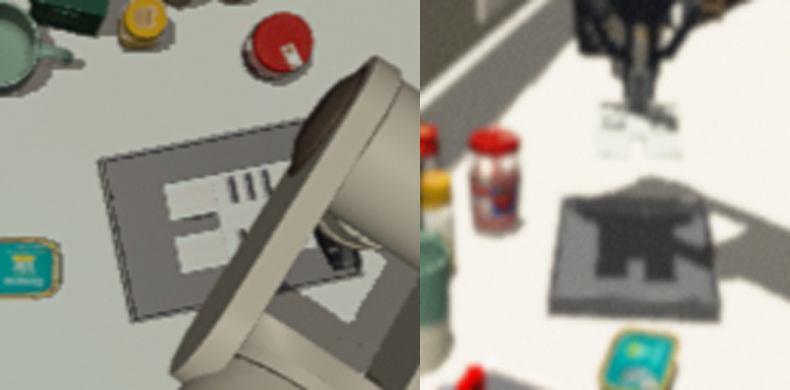

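The plate hangs level and square over the tray: its slot end is at (190,230) inside the tray outline, with free margin all round. Lowering.

Emit:
apply_moves(jaw=[0, 0, 0, 0, 0, 0, 0, 0, 0, 0, 0, 0], dp=[[6, 1, 1], [18, 1, 1], [32, 1, 1], [46, 1, 1], [60, 1, 1], [74, 1, 1], [86, 1, 1], [96, 1, 1], [104, 1, 1], [110, 1, 1], [115, 1, 1], [117, 1, 1]], turn=[[0, 0, 0], [0, 0, 0], [0, 0, 0], [0, 0, 0], [0, 0, 0], [0, 0, 0], [0, 0, 0], [0, 0, 0], [0, 0, 0], [0, 0, 0], [0, 0, 0], [0, 0, 0]])

```text
time: 18.85
eef_pos: [556.7, -269.4, 31.5]
ee_rot: [-0.164, 1.567, 0.166]
force: [0.4, 0.5, -1.9]
grip_width: 0.103
```

Emit:
apply_moves(jaw=[0, 0, 0, 0, 0, 0], dp=[[1, 0, 0], [2, 0, 0], [3, 0, 0], [4, 0, 0], [4.5, 0, 0], [4.5, 0, 0]], turn=[[0, 0, 0], [0, 0, 0], [0, 0, 0], [0, 0, 0], [0, 0, 0], [0, 0, 0]])

```text
time: 19.35
eef_pos: [556.7, -269.4, 27.1]
ee_rot: [-0.165, 1.567, 0.166]
force: [0.5, -1.2, -1.2]
grip_width: 0.108
```

Emit:
apply_moves(jaw=[0, 0, 0, 0], dp=[[1, 0, 0], [2, 0, 0], [3, 0, 0], [3, 0, 0]], turn=[[0, 0, 0], [0, 0, 0], [0, 0, 0], [0, 0, 0]])

```text
time: 19.68
eef_pos: [556.6, -269.4, 23.8]
ee_rot: [-0.164, 1.567, 0.166]
force: [-0.7, 0.7, -1.6]
grip_width: 0.103
```

Emit:
apply_moves(jaw=[0, 0, 0, 0], dp=[[0.5, 0, 0], [1, 0, 0], [1, 0, 0], [1, 0, 0]], turn=[[0, 0, 0], [0, 0, 0], [0, 0, 0], [0, 0, 0]])

```text
time: 20.02
eef_pos: [556.6, -269.4, 22.8]
ee_rot: [-0.164, 1.567, 0.166]
force: [-0.2, -0.4, -2.5]
grip_width: 0.101
```

Emit:
apply_moves(jaw=[0, 0, 0, 0], dp=[[0.5, 0, 0], [1, 0, 0], [1, 0, 0], [1, 0, 0]], turn=[[0, 0, 0], [0, 0, 0], [0, 0, 0], [0, 0, 0]])

```text
time: 20.35
eef_pos: [556.7, -269.4, 22.4]
ee_rot: [-0.165, 1.567, 0.166]
force: [-3.7, 2.0, 6.6]
grip_width: 0.107
```

It's touching the floor. Open slowly, then rise.

Emit:
apply_moves(jaw=[12, 15, 20, 30, 40, 40, 40, 40], dp=[[0, 0, 0], [0, 0, 0], [0, 0, 0], [0, 0, 0], [0, 0, 0], [0, 0, 0], [0, 0, 0], [0, 0, 0]], turn=[[0, 0, 0], [0, 0, 0], [0, 0, 0], [0, 0, 0], [0, 0, 0], [0, 0, 0], [0, 0, 0], [0, 0, 0]])

```text
time: 21.02
eef_pos: [556.7, -269.4, 22.4]
ee_rot: [-0.165, 1.567, 0.166]
force: [-0.8, -0.0, -0.9]
grip_width: 0.467
```

Emit:
apply_moves(jaw=[40, 40, 40, 40, 40, 40, 40, 40, 40, 40], dp=[[-5, 0, 0], [-15, 0, 0], [-30, 0, 0], [-50, 0, 0], [-75, 0, 0], [-100, 0, 0], [-125, 0, 0], [-150, 0, 0], [-170, 0, 0], [-180, 0, 0]], turn=[[0, 0, 0], [0, 0, 0], [0, 0, 0], [0, 0, 0], [0, 0, 0], [0, 0, 0], [0, 0, 0], [0, 0, 0], [0, 0, 0], [0, 0, 0]])

```text
time: 21.85
eef_pos: [557.6, -269.8, 206.4]
ee_rot: [-0.167, 1.564, 0.164]
force: [-0.2, 0.0, -0.3]
grip_width: 0.467
```

```bash
python3 - <<'E'
from h import *
im,d,P=cloud("top"); a=cv2.resize(im[110:280,180:450],(600,378),interpolation=cv2.INTER_CUBIC)
for n,(u,v) in dict(plateA=(362,212),plateB=(372,233),floor=(345,222)).items(): print(n,np.nanmedian(P[v-2:v+3,u-2:u+3].reshape(-1,3),0).round(1))
im2,d,P=cloud("side"); b=cv2.resize(im2[150:310,210:400],(200,378))
cv2.imwrite("pics/s8.png",np.hstack([a,b])); print(ctrl.observe()['force'])
E
```

```text
plateA [ 560.4 -162.7   10.8]
plateB [ 501.3 -192.1    6.8]
floor [ 531.5 -115.4    5.5]
[ 0.37920657 -0.16325306  0.218518  ]
```

View pics/s8.png

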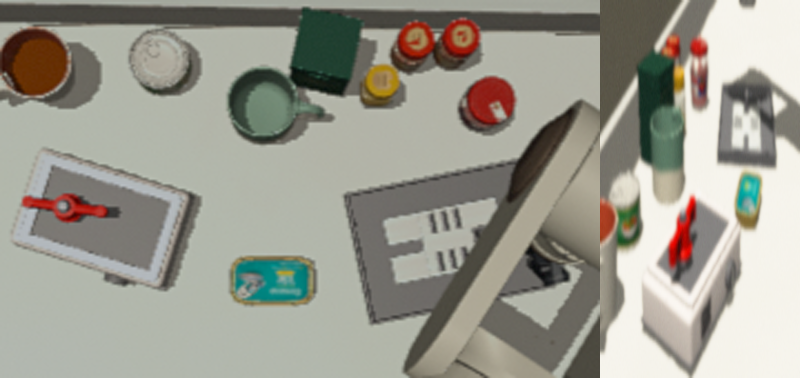

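The plate lies flat in the tray, slot end at (390,245). The slicer pocket is empty, the nut has stayed up, and the mug, tin and jar look unmoved. Handing in.

```bash
python3 -c "
from cell import ctrl
print(ctrl.close_job())"
```

```text
the job is handed in; nothing more can be done
None
```

The plate is out of the slicer and lying flat in the grey tray. I handed the job in at about 22 s.

- **Nut:** I pushed one wing clockwise with shut fingers. It gave at about 4–5 N for roughly 3.7 rad, apart from a brief reading near 11 N partway round while it was still turning. Then it came up against its stop and I pushed to about 15 N there, well under the 35 N limit.
- **Plate:** I lifted it 6.5 mm over the rim and drew it about 118 mm out from under the nut by its fin. I lowered it into the tray until it touched at about 7 N, then let go.
- **Last checks:** The pictures show the plate inside the tray walls, the pocket empty and the nut still raised. The mug, tin and jar look unmoved by eye; I did not measure them again. The wrist force read zero, with the gripper about 180 mm above the plate. Two depth readings on the plate (10.8 and 6.8 mm, where its top should be at 8 mm) fit a flat plate within camera noise. The arm hid the fin end in the top view, so I judged that end from the small side crop only.
- **Disagreement:** My two estimates of the spindle and fin position differed by 3–5 mm. I used the direct fin measurement, and it grasped cleanly.

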